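# Release the cam and dock the vial pot

### The arm

A 7-joint arm with a two-finger parallel gripper is mounted at the origin on the work surface. World frame = base frame: x ahead of the robot, y to its left, z up, the work surface at z = 0. Lengths are in m, angles in rad, forces in N, time in s.
With the tool pointing down it reaches from about 0.4 to 0.85 m from the base axis. Payload 10.4 kg.
Tool frame: the origin (TCP) lies midway between the tips of the shut fingers; the grasp point (between the pads) lies 19 mm behind it; z points along the fingers, y is the line along which they close (so a half turn about z gives the same grasp; the last joint's range is limited). The gripper opens to 87 mm and grips with 3 to 60 N. Pads are 19 mm wide; open, the fingers measure 117 mm over their backs; the gripper's body (75 mm by 190 mm) begins 51 mm behind the grasp point.
Start: joints at [-0.023, 0.332, -0.065, 1.46, 0.022, 1.35, -0.088], TCP at [0.625, 0, 0.223] pointing down, gripper open.
Joint ranges: [-2.6, 2.6], [-0.5, 2.12], [-1.47, 1.34], [0.16, 2.42], [-1.27, 4.41], [0.06, 2.06], [-2.6, 2.6]. Speed limits (rad/s): [2.22, 2.22, 2.79, 2.79, 3.14, 3.14, 3.14].

### API

Orientations are given as a 3x3 rotation matrix whose columns are the frame's x, y, z axes.
In Python, from cell import arm, imaging, ticket gives the robot as it stands.
- The arm moves only by the tool servo_tool, never from a script. Its argument "rows" is one flat list of numbers, 7 for each row, row after row: the turn, a rotation vector about the world's x, y, z in rad, then the shift along the world's x, y, z in m, then the finger opening in m, from 0 to 0.087. In form: [rx, ry, rz, x, y, z, gripper, rx, ry, rz, x, y, z, gripper, ...]. A call has 1 to 10 rows; each row is the pose to reach, as a shift and turn from the pose commanded when the call began; what a row does not reach only later rows make up. A row lasts 1/12 s, in which the tool goes at most 41.7 mm and 7.16 degrees, less where a joint would pass 70% of its speed; a pose out of reach is approached as far as the arm can. A call with a gripper value outside its range is refused whole. The fingers move at their own pace and stop on an object; "newtons" is the grip in N (left out, the last holds). Time passes only in rows, so rows that repeat a pose let the fingers close. It gives the time, the measured TCP pose, the force, the opening and the grip force at its end, in the units of the state.
- arm.sense(): the state, without advancing time (a new reading comes with each control period).
- imaging.snapshot(name): name is "scene" or "side" or "wrist"; returns a dict with "frame" (400x640x3 uint8, blue, green, red), "K" (3x3 intrinsics, pixels), "R" (3x3) and "t" (3): a world point X has camera coordinates R X + t. Camera axes: x right, y down, z forward; pixel columns grow to the right and rows downward; lengths in m; the calibration is good to about 2 mm. A picture is of the moment at which its call begins. There is no depth.
- ticket.hand_in(): hands the job in; it is judged then, once.
Trained networks look in a picture, given as the dict that the camera call returned (one of the last four; its "shot" number tells which), for a name from the list of things; names that differ only in an ending like _2 or _b are one class to them, and where a whole thing is asked for, a point or a joint stands for the part that bears it (a point fixed in the world has none). Each returns a list of dicts, best first, with "score" (0 to 1); they miss things now and then, are a little off and sometimes report something else, mostly with a low value. They report only what shows in the picture. A call takes as long as a camera call.
- imaging.recognise(picture, target): "position" ([column, row] in pixels, amid what is visible of it).
- imaging.mark_of(picture, target): "position" ([column, row] in pixels: a listed point, or the origin of a listed thing).
The state is a dict: "t": time; "joints": joint angles; "joint_vel": joint speeds; "effort": joint torques, N m; "tcp_pos": TCP position; "orientation": TCP orientation; "contact_force": force on the tool from outside, world axes, zero at the start; "torque": the same for the moment, N m; "finger_gap": finger opening in m; "finger_force": force on a finger pad.
Only numpy, scipy, OpenCV 4.12 (cv2) and the standard library are available. Lean on these libraries where they do the work, as an engineer would, in place of code of your own. Each camera call takes 0.05 s, during which the arm holds its last target. There are 200 camera calls.

### The job

On the docking fixture, push the red cam lever round with the fingertips until it points at the green mark, so that the low point of the steel cam faces the slide; leave the slide back until then. Then push the slide by its blue rear plate forward until it is fully home, so that the white pot comes to stand before the detector. Only push: do not lift the pot or take it off its seat, leave the lever at the green mark, and leave everything else standing where it is.

Things in the scene. Friction and masses are not known exactly. Their poses are not given: they have to be found in the camera images.
- fixture: Docking fixture, cream base plate 230 x 220 x 12 mm fixed to the bench. Origin at the centre of its underside, z up; +x is the way the slide goes forward (away from the robot, within 25 degrees), +y left of that. In this frame the slide runs along y = 0, the cam axis is at (39, 0) mm, two loose vials stand near the rear corners at (-88, 82) and (-88, -82) mm.
- green_mark (a point): Middle of the green stripe, flat on the base plate 12 mm above the bench, 34 mm long, pointing at the cam axis, 88 mm from it towards fixture -y. The lever's low-point mark.
- detector (a point): Top centre of the grey activity detector, a fixed box 44 x 40 mm, 68 mm above the bench, on the fixture's left (+y) beside the slide's path, 82 mm from its centre line.
- cam (a joint): Cam angle about its vertical axis, rad, growing counter-clockwise from above. 0: low point faces the slide, lever points at the green mark. Lever direction in the fixture frame = -90 degrees + this. Starts at 1.4 to 2.5 (lever ahead, or ahead left): turn it clockwise. Range -0.6 to 2.8, no stop or click at 0. Stays where it is left (friction 0.2 N m, 3.5 N at the post).
- cam_axis (a point): Point on the cam's axis, 42 mm above the bench, on top of the red lever's hub. Under it lies the steel cam disc, 52 mm across, 14 to 32 mm above the bench, its centre 13 mm off the axis; a yellow dot marks its high point. Off the low point it blocks the slide; within about 0.35 rad of it the slide can go home.
- cam_post (a point): Centre of the top of the upright red post at the lever's end: diameter 14 mm, 58 mm from the axis, standing from 42 to 95 mm above the bench; the flat red lever bar, 16 mm wide, lies under it 35 to 42 mm above the bench. Push the post sideways.
- slide (a joint): Travel of the slide, m: 0 = back (start), 0.035 = fully home against its stop, towards fixture +x. Stays where it is left (friction about 3 N, no spring).
- slide_push (a point): Centre line of the rear (robot-side) face of the slide's blue push plate, 60 mm above the bench. The plate is 60 mm wide (fixture y), 8 mm thick, and stands from 21 to 85 mm above the bench. The aluminium slide is 80 x 60 mm, this face is its rear end; free space behind it.
- slide_seat (a point): Floor of the round seat on the slide, where the pot stands: 25 mm above the bench, on the slide's centre line 41 mm ahead of the push face, inner diameter 46 mm; its rim is 10 mm high. Moves with the slide.
- pot: White vial pot with green cap, diameter 43 mm, 58 mm tall, 0.22 kg, loose in the slide's seat; origin at the centre of its underside. It rides on the slide; not to be lifted.
- vial_amber: Amber glass vial with crimp cap, diameter 24 mm, 48 mm tall, loose on one rear corner of the fixture base; origin at its underside. Leave alone.
- vial_clear: Clear glass vial, same size, loose on the other rear corner. Leave alone.
- canister: White plastic canister, diameter 90 mm, 115 mm tall, loose on the bench to the right; origin at its underside. Leave alone.
- wrench: Steel wrench 150 mm long lying on the bench to the left. Leave alone.
- bowl: Metal bowl, diameter 100 mm, 45 mm tall, on the bench to the left, farther away. Leave alone.
- jar: Amber jar with blue cap, diameter 54 mm, 70 mm tall, on the bench to the right, farther away. Leave alone.
- fitting: Blue plastic fitting, diameter 26 mm, 28 mm tall, standing on the bench left of the fixture. Leave alone.

How it is judged:
On the way, in this order (a step that is already met when the one before it is completed fails the run):
1. the cam is turned to its low point (lever within 0.3 rad of the green mark) with the slide still back (value of joint cam between -0.3 and 0.3 rad and value of joint slide below 0.008 m), for 0.2 s.
2. the slide is pushed home (within 2 mm of its stop) with the pot in its seat (value of joint slide above 0.033 m and value of joint cam between -0.42 and 0.42 rad and distance between pot and slide_seat below 0.007 m and angle between pot's own z axis and vertical below 0.12 rad), for 0.2 s.
At the end, for the whole second after the job is handed in: The slide stands still within 2 mm of fully home (joint slide over 0.033), the cam lever is within 0.35 rad of the green mark, and the pot stands upright (within 0.12 rad) and still in the slide's seat (underside within 7 mm of the seat's centre). All bystanders are where they were (value of joint slide above 0.033 m and velocity of joint slide between -0.005 and 0.005 m/s and value of joint cam between -0.35 and 0.35 rad and distance between pot and slide_seat below 0.007 m and angle between pot's own z axis and vertical below 0.12 rad and linear speed of pot below 0.02 m/s); the robot touches nothing.
It fails at once if the slide is pushed forward more than 10 mm before the cam is at its low point (value of joint slide above 0.01 m and value of joint cam above 0.5 rad).
It fails at once if the pot is lifted or taken out of its seat (z of pot in the frame of slide_seat above 0.01 m or distance between pot and slide_seat above 0.02 m or angle between pot's own z axis and vertical above 0.35 rad).
It fails at once if a bystander is moved by more than 15 mm or lifted (distance of any of vial_amber, vial_clear, canister, wrench, bowl, jar, fitting from where it was at the start of the episode above 0.015 m).
It also fails if it takes over 51 s, if anything falls off the work surface, if the arm or the gripper's body presses on something with over 40 N, if the wrist force passes 120 N, or if a joint passes its speed limit or range.

## Working session

There is one attempt and no reset: what is moved stays moved. The work goes in short steps, Python scripts to look and compute and a tool call to move; the robot and the scene stay as the last step left them, time stands still between calls to the robot, and variables do not carry over. Pictures are saved under pics/ and viewed, at most 10 in all, crops included, and the job is handed in when it is done.

Besides the shell and the picture viewer there is one more tool, called by a JSON object that holds its "method" and its "body". servo_tool: Moves the arm, as the interface text tells. Its arguments: {"type":"object","properties":{"rows":{"type":"array","items":{"type":"number"}},"newtons":{"type":"number"}},"required":["rows"]}

```bash
mkdir -p pics; cat > h.py <<'E'
import numpy as np, cv2
from cell import arm, imaging, ticket
from scipy.optimize import least_squares
def ray(p,uv):
    d=p["R"].T@np.linalg.solve(p["K"],[uv[0],uv[1],1.]); return -p["R"].T@p["t"], d
def onz(p,uv,z):
    c,d=ray(p,uv); return c+d*(z-c[2])/d[2]
def proj(p,X):
    q=p["K"]@(p["R"]@np.asarray(X,float)+p["t"]); return q[:2]/q[2]
E
python3 - <<'E'
from h import *
Z=dict(cam_axis=.042,cam_post=.095,slide_push=.06,slide_seat=.025,green_mark=.012,detector=.068,vial_amber=.012,vial_clear=.012,pot=.025,canister=0,jar=0,fitting=0)
for c in ("scene","side"):
    p=imaging.snapshot(c); cv2.imwrite(f"pics/{c}0.png",p["frame"])
    for n,z in Z.items():
        r=imaging.mark_of(p,n)[:1]
        for q in r: print(c,n,round(q["score"],2),np.round(q["position"]),np.round(onz(p,q["position"],z),3))
print(arm.sense())
E
```

```text
scene cam_axis 0.66 [280. 227.] [ 0.613 -0.1    0.042]
scene cam_post 0.51 [292. 216.] [ 0.627 -0.063  0.095]
scene slide_push 0.72 [290. 223.] [ 0.614 -0.071  0.06 ]
scene slide_seat 0.79 [289. 204.] [ 0.498 -0.085  0.025]
scene green_mark 0.73 [252. 227.] [ 0.584 -0.185  0.012]
scene detector 0.8 [315. 205.] [ 0.551 -0.004  0.068]
scene vial_amber 0.41 [320. 204.] [0.481 0.009 0.012]
scene vial_clear 0.66 [268. 201.] [ 0.468 -0.155  0.012]
scene pot 0.66 [288. 205.] [ 0.503 -0.088  0.025]
scene canister 0.56 [180. 178.] [ 0.342 -0.473  0.   ]
scene jar 0.59 [176. 232.] [ 0.595 -0.406  0.   ]
scene fitting 0.46 [449. 184.] [0.365 0.434 0.   ]
side cam_axis 0.77 [310. 188.] [ 0.61  -0.12   0.042]
side cam_post 0.65 [296. 180.] [ 0.619 -0.057  0.095]
side slide_push 0.82 [344. 196.] [ 0.472 -0.105  0.06 ]
side slide_seat 0.78 [330. 206.] [ 0.506 -0.081  0.025]
side detector 0.84 [306. 200.] [ 0.547 -0.006  0.068]
side vial_amber 0.64 [321. 224.] [0.484 0.01  0.012]
side vial_clear 0.39 [351. 204.] [ 0.468 -0.145  0.012]
side pot 0.56 [332. 206.] [ 0.502 -0.081  0.025]
side canister 0.
[... 270 characters left out ...]
el': array([-0.0007146 , -0.00028952,  0.00048606, -0.00058901,  0.00143444,
        0.00096456, -0.00039759]), 'effort': array([ 1.03472772e-03, -6.23042250e+01,  2.50100956e-02, -3.90123296e+01,
       -6.11648429e-02,  3.15924617e-02, -1.28872839e-04]), 'tcp_pos': array([ 6.25018764e-01, -1.28461554e-05,  2.22566349e-01]), 'orientation': array([[ 1.17266512e-05,  9.99999996e-01,  8.49102425e-05],
       [ 1.00000000e+00, -1.17267807e-05,  1.52414409e-06],
       [ 1.52513980e-06,  8.49102247e-05, -9.99999996e-01]]), 'contact_force': array([-0.26410983,  0.52535213, -0.41819489]), 'torque': array([0.03544379, 0.03128193, 0.04340448]), 'finger_force': 0.0, 'finger_gap': 0.08712097382722957}
```

View pics/scene0.png

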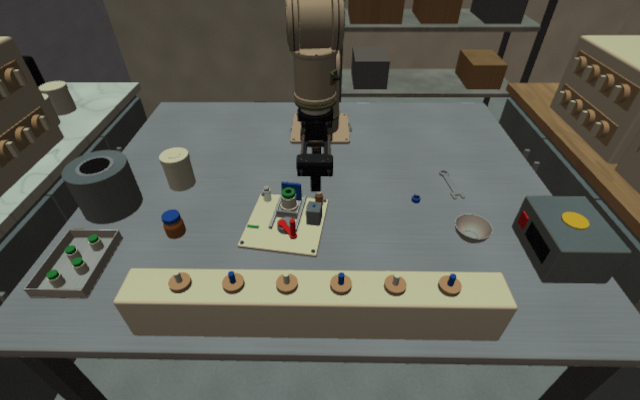

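View pics/side0.png

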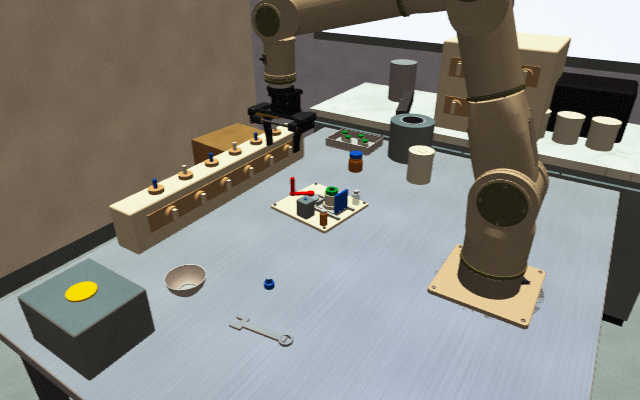

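```bash
cat >> h.py <<'E'
FX=dict(cam_axis=(.039,0,.042),green_mark=(.039,-.088,.012))
def fit(ps):
    """ps: pictures; fit fixture pose (x,y,yaw) and cam angle, slide push x by reprojection"""
    obs=[]
    for p in ps:
        for n in ("cam_axis","green_mark","vial_amber","vial_clear","detector","cam_post","slide_push","slide_seat"):
            for q in imaging.mark_of(p,n)[:1]:
                if q["score"]>.4: obs.append((p,n,np.array(q["position"])))
    def world(v,n):
        x,y,a,c,s,dx=v
        loc=dict(cam_axis=(.039,0,.042),green_mark=(.039,-.088,.012),vial_amber=(-.088,.082,.012),vial_clear=(-.088,-.082,.012),
          detector=(dx,.082,.068),cam_post=(.039+.058*np.sin(c),-.058*np.cos(c),.095),slide_push=(s,0,.06),slide_seat=(s+.041,0,.025))[n]
        return np.array([x+np.cos(a)*loc[0]-np.sin(a)*loc[1],y+np.sin(a)*loc[0]+np.cos(a)*loc[1],loc[2]])
    def res(v):
        return np.concatenate([(proj(p,world(v,n))-uv) for p,n,uv in obs])
    r=least_squares(res,[.565,-.09,-.15,2.,-.08,0],loss="soft_l1",f_scale=2)
    for o,e in zip(obs,res(r.x).reshape(-1,2)): print(o[1],np.round(o[2]),np.round(e,1))
    print("x y yaw cam slide_x det_x",np.round(r.x,4))
    for n in ("cam_axis","cam_post","slide_push","green_mark","detector"): print(n,np.round(world(r.x,n),3))
    return r.x
E
python3 - <<'E'
from h import *
p=[imaging.snapshot(c) for c in ("scene","side","wrist")]
cv2.imwrite("pics/w0.png",p[2]["frame"])
print(-p[2]["R"].T@p[2]["t"],p[2]["R"])
fit(p)
E
```

```text
[0.62427313 0.08033438 0.38578657] [[ 9.99998680e-01 -1.62025120e-03  1.18385578e-04]
 [-1.58386084e-03 -9.56136714e-01  2.92916499e-01]
 [-3.61405512e-04 -2.92916300e-01 -9.56138019e-01]]
cam_axis [278. 227.] [ 1.2 -4.9]
green_mark [252. 225.] [-1.1  0.5]
vial_amber [317. 206.] [ 0.4 -1. ]
vial_clear [268. 203.] [-1.2 -5.2]
detector [317. 210.] [-4. -5.]
cam_post [291. 218.] [0.3 1.1]
slide_push [293. 190.] [-1.3 -1.3]
slide_seat [289. 204.] [-0.5  2. ]
cam_axis [310. 193.] [ 0.3 -1.8]
green_mark [327. 192.] [ 1.6 -1.9]
vial_amber [305. 200.] [16.7 23.2]
vial_clear [353. 203.] [3.9 1.1]
detector [306. 198.] [-0.4  1.1]
cam_post [297. 181.] [-4.3 -3.7]
slide_push [343. 200.] [-1.4 -0.5]
slide_seat [309. 187.] [22.4 18. ]
cam_axis [297. 267.] [-0.4 -0.4]
green_mark [284. 310.] [ 3.5 -0.3]
vial_amber [209. 184.] [ 2.  -1.5]
detector [254. 203.] [0.2 0.6]
cam_post [333. 259.] [-0.3 -0.3]
slide_push [187. 259.] [ 0.7 -3.7]
slide_seat [230. 248.] [-0.4  1. ]
x y yaw cam slide_x det_x [ 0.5567 -0.0961 -0.1912  2.4841 -0.0927 -0.0207]
cam_axis [ 0.595 -0.103  0.042]
cam_post [ 0.639 -0.065  0.095]
slide_push [ 0.466 -0.078  0.06 ]
green_mark [ 0.578 -0.19   0.012]
detector [ 0.552 -0.012  0.068]
```

View pics/w0.png

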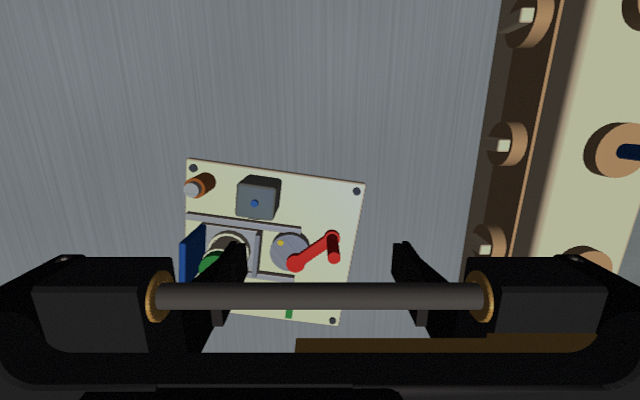

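{"method": "servo_tool", "body": {"rows": [0,0,0.36,-0.003,-0.02,-0.02,0,0,0,0.72,-0.005,-0.043,-0.04,0,0,0,0.72,-0.005,-0.043,-0.05,0,0,0,0.72,-0.005,-0.043,-0.05,0,0,0,0.72,-0.005,-0.043,-0.05,0,0,0,0.72,-0.005,-0.043,-0.05,0,0,0,0.72,-0.005,-0.043,-0.05,0,0,0,0.72,-0.005,-0.043,-0.05,0], "newtons": 20}}

```text
t: 3.32
tcp_pos: [0.62, -0.0431, 0.1726]
orientation: [[-0.657, 0.754, 0.0], [0.754, 0.657, 0.0], [0.0, 0.0, -1.0]]
contact_force: [-0.5, 0.1, 0.6]
finger_gap: 0.0415
finger_force: 0.0
```

```bash
python3 - <<'E'
from h import *
p=[imaging.snapshot(c) for c in ("scene","side","wrist")]
cv2.imwrite("pics/w1.png",p[2]["frame"])
fit(p)
s=arm.sense(); print(s["tcp_pos"],s["joints"],s["finger_gap"],s["t"])
for uv in ((320,270),(320,300)): print("console scene", [np.round(onz(p[0],uv,z),3) for z in (0,.06,.1)])
for z in (.055,.223): print(proj(p[2],s["tcp_pos"]))
E
```

```text
cam_axis [281. 223.] [ 0.3 -0.7]
green_mark [254. 227.] [-2.4 -0.7]
vial_amber [320. 204.] [-2.7 -0.6]
vial_clear [267. 201.] [-1.1 -2.9]
detector [316. 205.] [-2.8  0.1]
cam_post [292. 221.] [-1.  -0.5]
slide_push [294. 191.] [-2.8 -2.5]
slide_seat [291. 204.] [-2.3  2.1]
cam_axis [355. 202.] [-44.4 -10.5]
green_mark [329. 191.] [-1.2 -0.1]
vial_amber [324. 224.] [-0.5 -0.5]
vial_clear [355. 201.] [1.7 2. ]
cam_post [294. 181.] [-1.7 -3.7]
slide_push [344. 199.] [-2.4  0.5]
slide_seat [330. 204.] [1.3 0.6]
cam_axis [266. 226.] [ 0.5 -3.2]
green_mark [217. 256.] [0.2 3. ]
vial_amber [244.  70.] [-0.7  2.1]
vial_clear [141. 178.] [-3.9 -1. ]
detector [286. 132.] [ 0.6 -0.7]
cam_post [320. 250.] [ 1.1 -0.4]
slide_push [159. 128.] [ 4.5 -1. ]
slide_seat [212. 158.] [-0.8 -0.8]
x y yaw cam slide_x det_x [ 0.5554 -0.0935 -0.1495  2.3449 -0.0893 -0.015 ]
cam_axis [ 0.594 -0.099  0.042]
cam_post [ 0.641 -0.065  0.095]
slide_push [ 0.467 -0.08   0.06 ]
green_mark [ 0.581 -0.186  0.012]
detector [ 0.553 -0.01   0.068]
[ 0.62002262 -0.04299112  0.17258005] [ 0.11163281  0.35888347 -0.14699977  1.53247751  0.0541104   1.25417076
  0.67700902] 0.00016548518464691765 4.6667
console scene [array([0.727, 0.012, 0.   ]), array([0.774, 0.012, 0.06 ]), array([0.806, 0.013, 0.1  ])]
console scene [array([0.816, 0.013, 0.   ]), array([0.857, 0.014, 0.06 ]), array([0.884, 0.014, 0.1  ])]
[320.52686985 257.1579368 ]
[320.52686985 257.1579368 ]
```

View pics/w1.png

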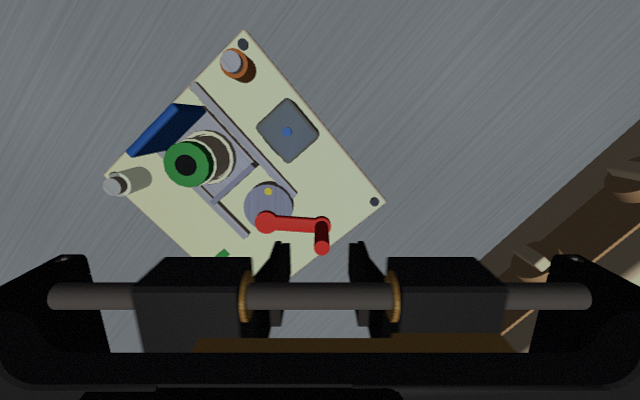

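{"method": "servo_tool", "body": {"rows": [0,0,0,0.002,0,-0.04,0,0,0,0,0.002,0,-0.08,0,0,0,0,0.002,0,-0.107,0,0,0,0,0.002,0,-0.107,0,0,0,0,0.002,0,-0.107,0]}}

```text
t: 5.08
tcp_pos: [0.6213, -0.043, 0.065]
orientation: [[-0.659, 0.752, -0.002], [0.752, 0.659, 0.0], [0.002, -0.002, -1.0]]
contact_force: [1.0, -0.3, 1.9]
finger_gap: 0.0009
finger_force: 0.0
```

```bash
python3 - <<'E'
from h import *
s=arm.sense(); print(s["tcp_pos"],s["contact_force"])
A=np.array([.594,-.100]); y0=np.radians(41); b=s["tcp_pos"][:2]
for th in np.arange(36,-106,-6):
    t=np.radians(th); P=A+.058*np.array([np.cos(t),np.sin(t)])-.0165*np.array([np.sin(t),-np.cos(t)])
    print(th,np.round(P,4), "rel",round(t-y0,3),np.round(P-b,4))
E
```

```text
[ 0.62130941 -0.04295468  0.06501009] [ 0.95784516 -0.33072473  1.90699293]
36 [ 0.6312 -0.0526] rel -0.087 [ 0.0099 -0.0096]
30 [ 0.636  -0.0567] rel -0.192 [ 0.0147 -0.0138]
24 [ 0.6403 -0.0613] rel -0.297 [ 0.019  -0.0184]
18 [ 0.6441 -0.0664] rel -0.401 [ 0.0228 -0.0234]
12 [ 0.6473 -0.0718] rel -0.506 [ 0.026  -0.0288]
6 [ 0.65   -0.0775] rel -0.611 [ 0.0286 -0.0346]
0 [ 0.652  -0.0835] rel -0.716 [ 0.0307 -0.0405]
-6 [ 0.6534 -0.0897] rel -0.82 [ 0.0321 -0.0467]
-12 [ 0.6542 -0.0959] rel -0.925 [ 0.0329 -0.053 ]
-18 [ 0.6543 -0.1022] rel -1.03 [ 0.033  -0.0593]
-24 [ 0.6537 -0.1085] rel -1.134 [ 0.0324 -0.0656]
-30 [ 0.6525 -0.1147] rel -1.239 [ 0.0312 -0.0718]
-36 [ 0.6506 -0.1207] rel -1.344 [ 0.0293 -0.0778]
-42 [ 0.6481 -0.1265] rel -1.449 [ 0.0268 -0.0836]
-48 [ 0.6451 -0.1321] rel -1.553 [ 0.0238 -0.0891]
-54 [ 0.6414 -0.1372] rel -1.658 [ 0.0201 -0.0943]
-60 [ 0.6373 -0.142 ] rel -1.763 [ 0.016 -0.099]
-66 [ 0.6327 -0.1463] rel -1.868 [ 0.0114 -0.1033]
-72 [ 0.6276 -0.1501] rel -1.972 [ 0.0063 -0.1071]
-78 [ 0.6222 -0.1533] rel -2.077 [ 0.0009 -0.1103]
-84 [ 0.6165 -0.156 ] rel -2.182 [-0.0048 -0.113 ]
-90 [ 0.6105 -0.158 ] rel -2.286 [-0.0108 -0.115 ]
-96 [ 0.6043 -0.1594] rel -2.391 [-0.017  -0.1165]
-102 [ 0.5981 -0.1602] rel -2.496 [-0.0232 -0.1172]
```

{"method": "servo_tool", "body": {"rows": [0,0,-0.087,0.01,-0.01,0,0,0,0,-0.192,0.0147,-0.0138,0,0,0,0,-0.297,0.019,-0.0184,0,0,0,0,-0.401,0.0228,-0.0234,0,0,0,0,-0.506,0.026,-0.0288,0,0,0,0,-0.611,0.0286,-0.0346,0,0,0,0,-0.716,0.0307,-0.0405,0,0,0,0,-0.82,0.0321,-0.0467,0,0,0,0,-0.925,0.0329,-0.053,0,0,0,0,-1.03,0.033,-0.0593,0,0]}}

```text
t: 5.92
tcp_pos: [0.656, -0.1004, 0.0684]
orientation: [[0.308, 0.951, 0.002], [0.951, -0.308, 0.002], [0.003, 0.001, -1.0]]
contact_force: [-4.0, 5.3, -1.0]
finger_gap: 0.0004
finger_force: 2.7
```

```bash
python3 - <<'E'
from h import *
p=[imaging.snapshot(c) for c in ("scene","side","wrist")]
cv2.imwrite("pics/w2.png",p[2]["frame"])
fit(p)
s=arm.sense(); print(s["tcp_pos"],s["joints"],s["contact_force"],s["t"])
E
```

```text
cam_axis [281. 224.] [-0.4 -1.6]
green_mark [253. 227.] [-1.1 -0.9]
vial_amber [321. 206.] [-3.  -1.6]
detector [317. 205.] [-3.1 -0.3]
cam_post [272. 218.] [-2.1  3.6]
slide_push [294. 190.] [-2.2 -2.4]
slide_seat [290. 204.] [-0.8  0.6]
cam_axis [309. 191.] [0.6 1. ]
green_mark [330. 190.] [-2.3  0.3]
vial_amber [321. 226.] [ 1.7 -2.6]
vial_clear [355. 200.] [1.5 3.4]
detector [305. 200.] [ 0.2 -0.5]
cam_post [304. 174.] [-4.6 -2.8]
slide_push [341. 202.] [ 1.2 -1.8]
slide_seat [334. 204.] [-1.6  2.1]
cam_axis [236. 263.] [-0.4 -2.5]
vial_amber [ 50. 167.] [ 3.  -0.2]
vial_clear [131. 344.] [-3.   2.6]
detector [ 86. 165.] [-0.2 -1.5]
x y yaw cam slide_x det_x [ 0.556  -0.0929 -0.1584  1.3769 -0.0959 -0.0183]
cam_axis [ 0.594 -0.099  0.042]
cam_post [ 0.649 -0.119  0.095]
slide_push [ 0.461 -0.078  0.06 ]
green_mark [ 0.581 -0.186  0.012]
detector [ 0.551 -0.009  0.068]
[ 0.65509973 -0.10229794  0.06559006] [ 0.0332073   0.53147351  0.07135371  1.52543774 -0.04085902  1.08587765
 -0.19621942] [1.3237051  2.5476879  1.90395919] 7.2667
```

View pics/w2.png

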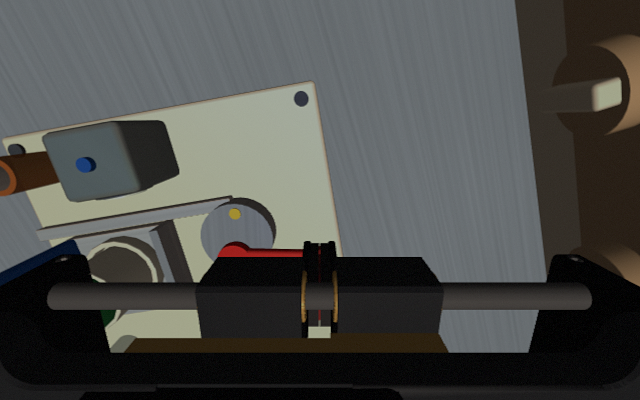

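{"method": "servo_tool", "body": {"rows": [0,0,-0.104,-0.0006,-0.0063,0,0,0,0,-0.209,-0.0018,-0.0125,0,0,0,0,-0.314,-0.0037,-0.0185,0,0,0,0,-0.419,-0.0062,-0.0243,0,0,0,0,-0.523,-0.0092,-0.0298,0,0,0,0,-0.628,-0.0129,-0.035,0,0,0,0,-0.733,-0.017,-0.0397,0,0,0,0,-0.838,-0.0216,-0.044,0,0,0,0,-0.942,-0.0267,-0.0478,0,0,0,0,-1.047,-0.0321,-0.051,0,0]}}

```text
t: 8.1
tcp_pos: [0.623, -0.1528, 0.0655]
orientation: [[0.978, 0.208, 0.0], [0.208, -0.978, 0.001], [0.0, -0.001, -1.0]]
contact_force: [2.3, 5.0, 0.7]
finger_gap: 0.0004
finger_force: 2.6
```

{"method": "servo_tool", "body": {"rows": [0,0,-0.105,-0.0057,-0.0027,0,0,0,0,-0.209,-0.0117,-0.0047,0,0,0,0,-0.314,-0.0179,-0.0061,0,0,0,0,-0.35,-0.02,-0.0065,0,0,0,0,-0.35,-0.02,-0.0065,0,0,0,0,-0.35,-0.02,-0.0065,0,0]}}

```text
t: 8.6
tcp_pos: [0.6027, -0.1597, 0.0655]
orientation: [[0.991, -0.135, -0.0], [-0.135, -0.991, -0.0], [-0.0, 0.0, -1.0]]
contact_force: [2.3, 3.7, 1.3]
finger_gap: 0.0006
finger_force: 1.4
```

```bash
python3 - <<'E'
from h import *
p=[imaging.snapshot(c) for c in ("scene","side","wrist")]
cv2.imwrite("pics/w3.png",np.vstack([p[2]["frame"],cv2.resize(p[0]["frame"][170:270,220:380],(320,200))[:, :].repeat(1,0) if 0 else cv2.resize(p[0]["frame"][175:260,200:336],(640,400))])[:, :][::1][:600] if 0 else cv2.resize(p[0]["frame"][175:260,220:356],(640,400)))
fit(p)
s=arm.sense(); print(s["tcp_pos"],s["joints"],s["contact_force"],s["t"])
E
```

```text
cam_axis [280. 225.] [ 1.8 -3.2]
green_mark [256. 223.] [-3.4  3.1]
vial_amber [320. 204.] [-2.  -1.4]
detector [315. 206.] [-1.3 -0.6]
cam_post [260. 207.] [-0.1 -2. ]
slide_push [293. 189.] [-1.7 -0.8]
slide_seat [290. 205.] [-1.1  0.4]
cam_axis [343. 200.] [-32.6  -7.5]
green_mark [324. 192.] [ 3.1 -1. ]
vial_amber [343. 199.] [-19.2  25.1]
vial_clear [352. 202.] [5.2 1.3]
detector [305. 199.] [ 0.  -0.1]
cam_post [326. 171.] [-3.3  0.8]
slide_push [343. 200.] [-1.5  0.2]
slide_seat [329. 205.] [ 2.4 -0. ]
cam_axis [231. 266.] [ 0.1 -0.1]
green_mark [353. 247.] [-0.1  0. ]
detector [105. 354.] [-0.9  0.2]
x y yaw cam slide_x det_x [ 0.5537 -0.0919 -0.1336 -0.0316 -0.0893 -0.0125]
cam_axis [ 0.592 -0.097  0.042]
cam_post [ 0.583 -0.154  0.095]
slide_push [ 0.465 -0.08   0.06 ]
green_mark [ 0.581 -0.184  0.012]
detector [ 0.552 -0.009  0.068]
[ 0.60289841 -0.15980325  0.06555649] [-0.09739255  0.47259849  0.36328789  1.65389709 -0.18742307  1.049564
 -1.38381663] [ 1.80432767  1.57698216 -1.28922594] 9.95
```

View pics/w3.png

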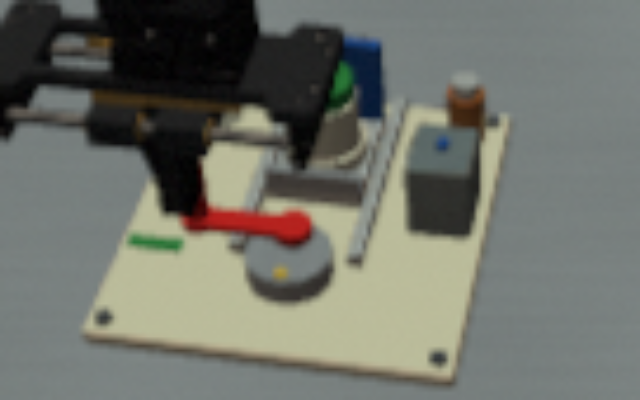

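{"method": "servo_tool", "body": {"rows": [0,0,0,0.012,0,0,0,0,0,0,0.014,0,0.03,0,0,0,0,0.014,0,0.07,0,0,0,0,0.0,0.01,0.1,0,0,0,0,-0.035,0.03,0.1,0,0,0,0,-0.07,0.045,0.1,0,0,0,0,-0.105,0.06,0.1,0,0,0,0,-0.14,0.073,0.1,0,0,0,0,-0.173,0.085,0.1,0,0,0,0,-0.173,0.085,0.1,0]}}

```text
t: 10.78
tcp_pos: [0.4244, -0.0737, 0.1649]
orientation: [[0.991, -0.135, -0.003], [-0.135, -0.991, 0.001], [-0.003, -0.001, -1.0]]
contact_force: [2.2, -0.0, -0.2]
finger_gap: 0.0
finger_force: 0.0
```

```bash
python3 - <<'E'
from h import *
p=[imaging.snapshot(c) for c in ("scene","side","wrist")]
cv2.imwrite("pics/w4.png",p[2]["frame"])
fit(p)
s=arm.sense(); print(s["tcp_pos"],s["orientation"][:,0],s["contact_force"],s["t"])
E
```

```text
cam_axis [282. 226.] [-1.1 -3.9]
green_mark [252. 226.] [ 0.5 -0.6]
vial_amber [320. 205.] [-1.6 -1.2]
vial_clear [268. 202.] [-1.2 -3.8]
detector [180. 184.] [133.1  21.5]
cam_post [259. 205.] [ 1.7 -2. ]
slide_push [291. 187.] [0.3 1.3]
slide_seat [290. 202.] [-0.7  4.3]
cam_axis [310. 192.] [-0.   0.2]
green_mark [329. 194.] [-1.5 -3.3]
vial_amber [319. 221.] [4.  2.2]
vial_clear [353. 200.] [3.8 3.1]
detector [306. 201.] [-0.9 -1.3]
cam_post [328. 191.] [ -3.6 -18.7]
slide_push [344. 200.] [-3.   0.1]
slide_seat [330. 206.] [ 1.4 -0.3]
cam_axis [320.  13.] [-1.  -2.3]
green_mark [413.  24.] [ 0.2 -0.2]
vial_amber [240. 159.] [ 0.8 -1.5]
vial_clear [396. 155.] [-0.9  4.3]
detector [217.  74.] [0.1 0.5]
slide_push [317. 166.] [0.8 0.8]
x y yaw cam slide_x det_x [ 0.5544 -0.0925 -0.1486 -0.2087 -0.0897 -0.0145]
cam_axis [ 0.593 -0.098  0.042]
cam_post [ 0.573 -0.153  0.095]
slide_push [ 0.466 -0.079  0.06 ]
green_mark [ 0.58  -0.185  0.012]
detector [ 0.552 -0.009  0.068]
[ 0.42991284 -0.07478266  0.16558068] [ 9.90741956e-01 -1.35758523e-01  1.08944858e-05] [ 0.10962128 -0.20495037  0.28228349] 12.1333
```

View pics/w4.png

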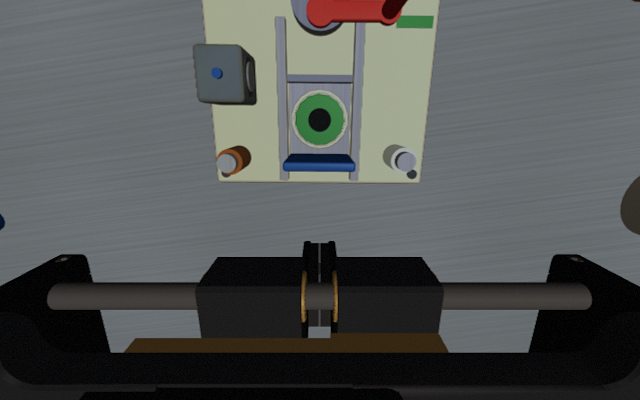

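```bash
python3 - <<'E'
from h import *
p=imaging.snapshot("wrist"); y=-.149; A=np.array([.593,-.098])
for c in (.2,.1,0,-.1,-.2,-.3):
    a=-np.pi/2+c+y; d=np.array([np.cos(a),np.sin(a)])
    print(c,[np.round(proj(p,[*(A+r*d),z])) for r,z in ((0,.042),(.05,.042),(.058,.095))])
g=A+.088*np.array([np.cos(-np.pi/2+y),np.sin(-np.pi/2+y)]); print(proj(p,[*g,.012]))
f=p["frame"].astype(int); m=((f[...,2]>110)&(f[...,1]<60)).astype(np.uint8)
for c in (335,345,355,365,375,382,388,394,400,404): print(c,np.flatnonzero(m[:60,c])[[0,-1]] if m[:60,c].any() else None)
E
```

```text
0.2 [array([319.,  12.]), array([379.,  -1.]), array([406., -35.])]
0.1 [array([319.,  12.]), array([379.,   5.]), array([407., -25.])]
0 [array([319.,  12.]), array([379.,  12.]), array([406., -14.])]
-0.1 [array([319.,  12.]), array([378.,  19.]), array([405.,  -4.])]
-0.2 [array([319.,  12.]), array([377.,  26.]), array([403.,   6.])]
-0.3 [array([319.,  12.]), array([375.,  32.]), array([400.,  15.])]
[413.296239    23.66787699]
335 [ 1 20]
345 [ 1 20]
355 [ 1 20]
365 [ 1 20]
375 [ 1 20]
382 [ 1 21]
388 [21 24]
394 [19 22]
400 [11 13]
404 None
```

{"method": "servo_tool", "body": {"rows": [0,0,0,0,0,-0.04,0,0,0,0,0,0,-0.08,0,0,0,0,0,0,-0.11,0,0,0,0,0,0,-0.11,0,0,0,0,0.006,-0.001,-0.11,0,0,0,0,0.012,-0.002,-0.11,0,0,0,0,0.018,-0.003,-0.11,0,0,0,0,0.021,-0.003,-0.11,0]}}

```text
t: 12.85
tcp_pos: [0.4535, -0.078, 0.0575]
orientation: [[0.991, -0.136, 0.004], [-0.136, -0.991, -0.0], [0.004, -0.0, -1.0]]
contact_force: [-0.2, 0.9, -0.6]
finger_gap: 0.0003
finger_force: 0.0
```

{"method": "servo_tool", "body": {"rows": [0,0,0,0.003,-0.0005,0,0,0,0,0,0.006,-0.001,0,0,0,0,0,0.009,-0.0014,0,0,0,0,0,0.012,-0.0018,0,0,0,0,0,0.015,-0.0022,0,0,0,0,0,0.018,-0.0027,0,0,0,0,0,0.021,-0.0031,0,0,0,0,0,0.024,-0.0036,0,0,0,0,0,0.027,-0.004,0,0,0,0,0,0.03,-0.0045,0,0]}}

```text
t: 13.68
tcp_pos: [0.4812, -0.0823, 0.0555]
orientation: [[0.991, -0.136, -0.0], [-0.136, -0.991, -0.0], [-0.0, 0.0, -1.0]]
contact_force: [-2.0, 0.9, 2.4]
finger_gap: 0.0003
finger_force: 1.6
```

{"method": "servo_tool", "body": {"rows": [0,0,0,0.002,-0.0003,0,0,0,0,0,0.004,-0.0006,0,0,0,0,0,0.006,-0.0009,0,0,0,0,0,0.007,-0.001,0,0,0,0,0,0.007,-0.001,0,0]}}

```text
t: 14.1
tcp_pos: [0.4882, -0.0833, 0.0555]
orientation: [[0.991, -0.136, 0.0], [-0.136, -0.991, -0.0], [0.0, 0.0, -1.0]]
contact_force: [-1.1, -0.2, 0.1]
finger_gap: 0.0005
finger_force: 0.4
```

{"method": "servo_tool", "body": {"rows": [0,0,0,0.0015,-0.0002,0,0,0,0,0,0.003,-0.0004,0,0,0,0,0,0.003,-0.0004,0,0]}}

```text
t: 14.35
tcp_pos: [0.4902, -0.0836, 0.0554]
orientation: [[0.991, -0.136, -0.002], [-0.136, -0.991, 0.0], [-0.002, 0.0, -1.0]]
contact_force: [-7.1, 1.3, 3.9]
finger_gap: 0.0006
finger_force: 3.2
```

{"method": "servo_tool", "body": {"rows": [0,0,0,0.001,-0.0002,0,0,0,0,0,0.002,-0.0003,0,0,0,0,0,0.002,-0.0003,0,0]}}

```text
t: 14.6
tcp_pos: [0.4903, -0.0837, 0.0551]
orientation: [[0.991, -0.136, -0.006], [-0.136, -0.991, 0.001], [-0.006, -0.0, -1.0]]
contact_force: [-15.8, 3.1, 12.1]
finger_gap: 0.0001
finger_force: 7.9
```

```bash
python3 - <<'E'
from h import *
p=[imaging.snapshot(c) for c in ("scene","side","wrist")]
cv2.imwrite("pics/w5.png",p[2]["frame"])
fit(p)
s=arm.sense(); print(s["tcp_pos"],s["contact_force"],s["t"])
E
```

```text
cam_axis [280. 224.] [ 1.7 -2.4]
green_mark [252. 226.] [ 0.1 -0.6]
vial_amber [177. 229.] [141. -26.]
vial_clear [270. 200.] [-2.9 -2.2]
cam_post [260. 206.] [-0.8 -0.3]
slide_push [291. 198.] [-2.3 -2.5]
slide_seat [288. 212.] [-1.4  1.3]
cam_axis [312. 193.] [-1.9 -1. ]
green_mark [328. 196.] [-0.3 -5.4]
vial_amber [322. 224.] [1.2 0. ]
vial_clear [356. 203.] [0.  0.5]
detector [306. 198.] [-0.9  1.4]
cam_post [305. 198.] [ 16.7 -26.4]
slide_push [335. 198.] [-2.8 -1.3]
slide_seat [322. 203.] [-0.1 -0.8]
cam_axis [317.  73.] [ 0.8 -2.1]
green_mark [455.  80.] [ 0.7 -0.1]
vial_amber [208. 257.] [ 1.4 -0.2]
vial_clear [424. 255.] [-0.7  4.1]
detector [153. 175.] [ 2.4 -0.2]
cam_post [478.  53.] [-5.3 -0.4]
slide_push [318. 244.] [-1.5  0.5]
x y yaw cam slide_x det_x [ 0.5545 -0.0918 -0.148   0.0015 -0.0547 -0.0137]
cam_axis [ 0.593 -0.098  0.042]
cam_post [ 0.585 -0.155  0.095]
slide_push [ 0.5   -0.084  0.06 ]
green_mark [ 0.58  -0.185  0.012]
detector [ 0.553 -0.009  0.068]
[ 0.49028943 -0.08369215  0.0550492 ] [-15.05377988   2.11029966   9.77704409] 15.95
```

View pics/w5.png

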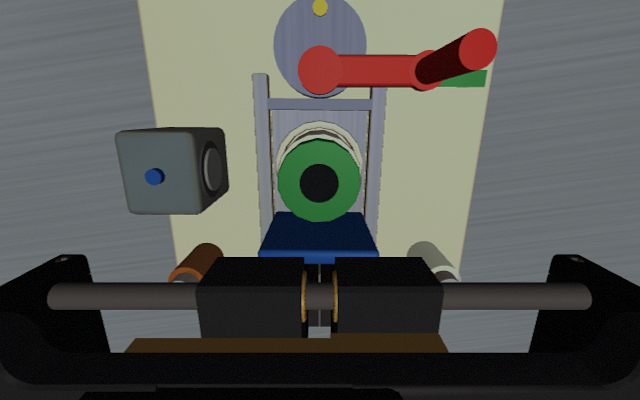

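The slide is at its stop: the fit gives 35 mm of travel, the cam is near 0, and the pot is seated. Next I back off and rise.

{"method": "servo_tool", "body": {"rows": [0,0,0,-0.01,0.0015,0,0,0,0,0,-0.03,0.0045,0,0,0,0,0,-0.045,0.007,0,0,0,0,0,-0.05,0.007,0.03,0,0,0,0,-0.05,0.007,0.07,0,0,0,0,-0.05,0.007,0.11,0,0,0,0,-0.05,0.007,0.11,0,0,0,0,-0.05,0.007,0.11,0,0,0,0,-0.05,0.007,0.11,0]}}

```text
t: 16.7
tcp_pos: [0.443, -0.077, 0.1655]
orientation: [[0.991, -0.136, 0.001], [-0.136, -0.991, 0.0], [0.001, -0.0, -1.0]]
contact_force: [-0.3, 0.2, 0.5]
finger_gap: 0.0006
finger_force: 0.0
```

```bash
python3 - <<'E'
from h import *
p=[imaging.snapshot(c) for c in ("scene","side","wrist")]
v=fit(p)
print(arm.sense()["contact_force"])
if abs(v[4]+.0547)<.006: print(ticket.hand_in())
E
```

```text
cam_axis [280. 227.] [ 1.5 -4.8]
green_mark [253. 227.] [-0.5 -0.7]
vial_amber [321. 204.] [-2.8 -0.2]
vial_clear [269. 203.] [-1.8 -4.7]
detector [319. 207.] [-5.3 -2.1]
cam_post [260. 206.] [-0.4 -0.6]
slide_push [292. 197.] [-3.5 -0.9]
slide_seat [177. 234.] [109.3 -20. ]
cam_axis [322. 224.] [-12.4 -31.8]
green_mark [327. 190.] [0.5 0.7]
vial_amber [321. 226.] [ 1.2 -2.1]
vial_clear [352. 202.] [3.8 2. ]
detector [323. 172.] [-17.4  27.1]
cam_post [325. 176.] [-3.2 -4.7]
slide_push [333. 194.] [-1.2  1.6]
cam_axis [319.  31.] [-0.4 -5. ]
green_mark [412.  37.] [-0.   0.5]
vial_amber [238. 169.] [ 1.6 -1.3]
vial_clear [394. 167.] [-1.3  3.9]
detector [216.  93.] [ 0.8 -0. ]
cam_post [408.   3.] [-2.9  0.1]
slide_push [316. 139.] [ 0.9 -0.5]
x y yaw cam slide_x det_x [ 0.5558 -0.0922 -0.158   0.0212 -0.0526 -0.0175]
cam_axis [ 0.594 -0.098  0.042]
cam_post [ 0.586 -0.156  0.095]
slide_push [ 0.504 -0.084  0.06 ]
green_mark [ 0.58  -0.185  0.012]
detector [ 0.551 -0.008  0.068]
[ 0.41636172  0.50126322 -0.19567031]
the job is handed in; nothing more can be done
None
```

The job is handed in (no verdict was returned): by my last measurement the lever is within about 0.02 rad of the green mark, the slide moved about 35 mm to its stop, the pot is in its seat, and the arm is clear.

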